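Clip the platform onto a bench shaker's spindle

TASK

Secure the shaker's platform: take the clip fork from its rack and, with the fork, gently push the split clip that lies on the platform sideways onto the groove of the spindle until it snaps fully home. Then stand the fork back upright in its slot of the rack and let go. Do not touch the clip with the gripper and leave the other things on the platform and in the rack where they are.

Things in the scene. Friction and masses are not known exactly. Their poses are not given: they have to be found in the camera images.
- shaker: Bench shaker: white housing under an aluminium platform plate 240 (x) x 220 (y) mm, plate top 95 mm above its underside. Origin: underside centre. Its own x axis, away from the robot, is the clip's push direction. On the plate's far right corner a fixed white tube rack, 50 x 60 mm at x +85, y -75 mm, up to 46 mm above the plate; on its far left corner the tip box.
- spindle_axis (a point): On the axis of the steel spindle that stands through the platform plate, at the plate's surface; at rest at x +10, y 0 of the shaker. Groove 20 mm in diameter from the plate to 10 mm above it, then a head 30 mm in diameter up to 20 mm. Sprung: under a push it slides along the shaker's x by well over 10 mm (hard stop at 28 mm), so the clip snaps on beyond the place of rest; then it springs back.
- clip: Loose split clip, spring steel, 60 g, 8 mm thick, flat on the plate before the spindle, mouth towards it, but skewed up to 0.3 rad and up to 10 mm to a side. Origin: underside, centre of the round opening. Own x points out of the mouth. Back block 32 mm wide (y), x = -22 to -10.5 mm, with a tab 8 mm wide behind it to x = -32 mm. Two springy arms reach to x = +16 mm, 39 mm across their flared ends.
- clip_centre (a point): The clip's origin; meets point spindle_axis when home. The flares catch a spindle up to about 5 mm off-line. Spreading the arms round the spindle takes a push of about 7 to 13 N; then they snap shut behind it, the clip jumps the last 8 mm home by itself and the push suddenly drops to about half or less. A fork force over 20 N damages the clip.
- fork: Clip fork (hand tool, about 120 g) standing upright in the rack's slot, tip down. Origin: middle of the tip (lowest point); own z runs up the tool. Steel blade 30 mm wide (y), 6 mm thick (x), 26 mm long; a notch 16 mm wide and 14 mm high splits its end into two tines. The notch goes over the clip's tab; the tines then press on the clip's back block. A half turn about z gives the same tool.
- fork_grip (a point): Middle of the fork's handle, 52 mm above its tip: a wooden block 34 (y) x 20 (x) mm, from 30 to 74 mm above the tip. Under it a collar 42 (y) x 24 (x) mm, 26 to 30 mm above the tip.
- rack: Fixed black tool rack block, 70 (x) x 130 (y) x 36 mm high. Origin: centre of its underside. At own y = -25 mm the fork's slot, at own y = +42 mm a round hole with a small driver in it.
- rack_hole0 (a point): Centre of the mouth of the fork's slot, at the rack's top surface (x 0, y -25, z 36 mm of the rack). The slot is 11 mm (rack x) by 35 mm (rack y), goes right through and has chamfered edges; the fork's collar rests on the rim, its tip 26 mm below the mouth.
- driver: Small driver standing in the rack's round hole; black handle 18 mm in diameter, 79 mm long in all; not needed. Origin: its lower end.
- tipbox: Clear pipette tip box with blue lid, 62 x 52 x 42 mm, on the far left corner of the shaker's platform; not needed. Origin: underside centre.
- washer: Steel washer 26 mm in diameter, 5 mm thick, lying on the near left part of the platform; not needed. Origin: underside centre.
Mind the look-alikes: they are no part of the job. Leave any blue look-alike of the clip alone.

How it is judged:
On the way, in this order (a step that is already met when the one before it is completed fails the run):
1. the fork is lifted out of its slot in the rack (z of fork in the frame of rack_hole0 above 0.01 m), for 0.2 s.
2. the clip has snapped home in the spindle's groove (horizontal distance between clip_centre and spindle_axis below 0.0025 m and z of clip_centre in the frame of spindle_axis between -0.002 and 0.004 m), for 0.3 s.
At the end, for the whole second after the job is handed in: The clip sits in the spindle's groove, its centre within 2.5 mm of the spindle's axis and its underside within -2 to +4 mm of the plate's surface; the fork stands in its slot with its tip at least 22 mm below the slot's mouth, within 8 mm of its centre, upright within 0.12 rad; both at rest (all of step 2 and horizontal distance between fork and rack_hole0 below 0.008 m and z of fork in the frame of rack_hole0 below -0.022 m and angle between fork's own z axis and vertical below 0.12 rad and linear speed of each of fork, clip below 0.02 m/s); the robot touches nothing.
It fails at once if the fork presses on the clip with more than 20 N (contact force between fork and clip above 20 N).
It fails at once if the gripper or arm touches the clip (contact force between any of the fingers, the arm and clip above 0.5 N).
It fails at once if the tip box, the washer or the driver is moved by more than 30 mm (distance of any of tipbox, washer, driver from where it was at the start of the episode above 0.03 m).
It also fails if it takes over 72 s, if anything falls off the work surface, if the arm or the gripper's body presses on something with over 40 N, if the wrist force passes 120 N, or if a joint passes its speed limit or range.

ROBOT

A 7-joint arm with a two-finger parallel gripper is mounted at the origin on the work surface. World frame = base frame: x ahead of the robot, y to its left, z up, the work surface at z = 0. Lengths are in m, angles in rad, forces in N, time in s.
With the tool pointing down it reaches from about 0.425 to 0.825 m from the base axis. Payload 3.6 kg.
Tool frame: the origin (TCP) lies on the centre line of the jaws, within the pads' length; the fingertips stand 14 mm ahead of it and the grasp point (between the pads) lies 5 mm behind it; y points along the fingers, z is the direction in which the jaws open and shut, and the axes are right-handed (so a half turn about y gives the same grasp; the last joint's range is limited). The gripper opens to 93 mm and grips with 3 to 60 N. Pads are 15 mm wide; open, the fingers measure 128 mm over their backs; the gripper's body (75 mm by 188 mm) begins 65 mm behind the grasp point.
Start: joints at [1.25, 0.615, -0.013, 1.423, 0.008, 1.103, -0.04], TCP at [0.189, -0.622, 0.233] pointing down, gripper open.
Joint ranges: [-3.12, 3.12], [-0.3, 2.06], [-1.34, 1.32], [0.26, 2.42], [-1.36, 4.5], [0.01, 1.98], [-2.84, 2.84]. Speed limits (rad/s): [2.79, 2.79, 3.14, 3.14, 3.14, 3.14, 3.14].

INTERFACE

Orientations are given as a unit quaternion [w, x, y, z].
In Python, from plant import env, cams gives the robot as it stands.
- The arm moves only by the tool send_rows, never from a script. Its argument "commands" is a list of rows, each a list of 3 entries, a list of its own where there are three numbers: the opening in per cent of the stroke, from 0 (shut) to 100 (fully open), then the shift along the world's x, y, z each as a share of 25 mm, from -1 to 1, then the turn, a rotation vector about the world's x, y, z each as a share of 0.12 rad, from -1 to 1. A call has 1 to 12 rows; each row shifts and turns the commanded pose from where the row before left it; what a row does not reach is not made up. A row lasts 1/10 s, in which the tool goes at most 50 mm and 8.59 degrees, less where a joint would pass 70% of its speed; a pose out of reach is approached as far as the arm can. A call with a number of a shift or a turn outside -1 to 1 is refused whole. A call with a gripper value outside its range is refused whole. The fingers move at their own pace and stop on an object; the grip force is fixed at half the most. Time passes only in rows, so rows that do not move let the fingers close. It gives the time, the measured TCP pose, the force and the opening at its end, in the units of the state.
- env.get_state(): the state, without advancing time (a new reading comes with each control period).
- cams.get_image(name): name is "scene" or "top"; returns the picture (480x640x3 uint8, blue, green, red); there is no depth.
- cams.camera_model(name): a dict with "fx", "fy", "cx", "cy" (pixels), "world_from_camera" (4x4, takes a point from camera to world coordinates). Camera axes: x right, y down, z forward; pixel columns grow to the right and rows downward; lengths in m; the calibration is good to about 2 mm. A picture is of the moment at which its call begins. camera_model takes no time and is no camera call.
- env.finish_job(): hands the job in, once; it reports no verdict.
The state is a dict: "clock": time; "joint_positions": joint angles; "joint_velocities": joint speeds; "effort": joint torques, N m; "position": TCP position; "eef_rot": TCP orientation; "force": force on the tool from outside, world axes, zero at the start; "torque": the same for the moment, N m; "grip_width": finger opening in m.
Only numpy, scipy, OpenCV 4.12 (cv2) and the standard library are available. Lean on these libraries where they do the work, as an engineer would, in place of code of your own. Each camera call takes 0.05 s, during which the arm holds its last target. There are 200 camera calls.

## Working session

There is one attempt and no reset: what is moved stays moved. The work goes in short steps, Python scripts to look and compute and a tool call to move; the robot and the scene stay as the last step left them, time stands still between calls to the robot, and variables do not carry over. Pictures are saved under pics/ and viewed, about 8 in all and at most 12, crops included, and the job is handed in when it is done.

Besides the shell and the picture viewer there is one more tool, called as name(argument=value, ...) on one line, values as JSON. send_rows: Moves the arm, as the interface text tells. Its arguments: {"type":"object","properties":{"commands":{"type":"array"}},"required":["commands"]}

```bash
mkdir -p pics
python3 - <<'E'
from plant import env,cams
import cv2,numpy as np
s=env.get_state()
print({k:np.round(s[k],3).tolist() for k in('clock','position','eef_rot','force','grip_width')})
for n in('scene','top'):
    cv2.imwrite(f'pics/{n}0.png',cams.get_image(n)); m=cams.camera_model(n)
    print(n,m['fx'],m['fy'],m['cx'],m['cy'],np.round(m['world_from_camera'],4).tolist())
E
```

```text
{'clock': 0.0, 'position': [0.189, -0.621, 0.231], 'eef_rot': [0.104, -0.104, 0.7, -0.699], 'force': [0.494, 0.805, 0.214], 'grip_width': 0.093}
scene 476.1025075261047 476.1025075261047 320.11641046279954 238.52748293077096 [[-0.7184, 0.5348, -0.4449, 0.8715], [0.6956, 0.557, -0.4538, 0.4123], [0.0051, -0.6354, -0.7721, 0.7339], [0.0, 0.0, 0.0, 1.0]]
top 436.3393410274813 436.3393410274813 311.2687469758276 236.48793547612001 [[-0.1676, -0.9615, 0.2176, 0.3508], [-0.9858, 0.1644, -0.0331, 0.0294], [-0.004, -0.2201, -0.9755, 0.7462], [0.0, 0.0, 0.0, 1.0]]
```

View pics/top0.png

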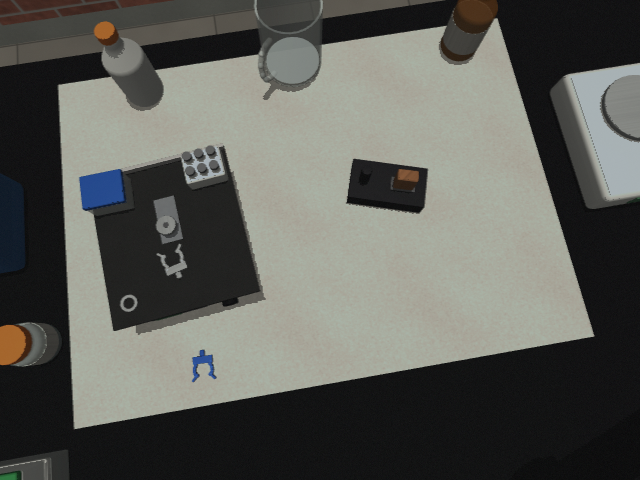

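View pics/scene0.png

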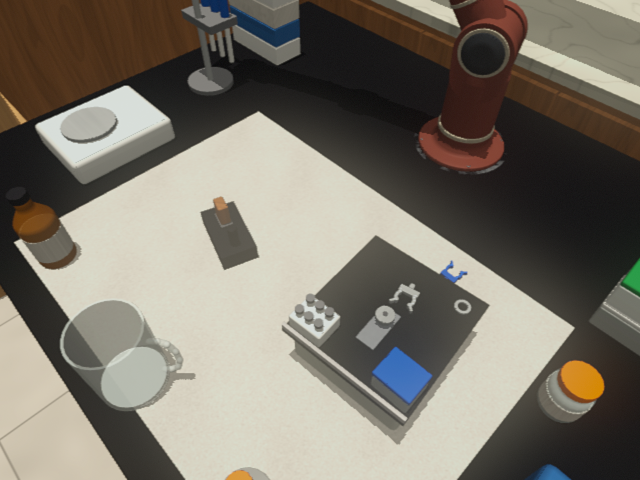

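The top view shows the rack near (388,186), the fork near (406,180), the spindle at (167,226), the clip at (173,262) and the blue look-alike at (203,365). The scene view shows the same layout, with the fork at (222,210) and the clip at (405,295). Next I'll enlarge both areas.

```bash
cat > h.py <<'E'
from plant import env,cams
import cv2,numpy as np
def p2w(n,u,v,z):
    m=cams.camera_model(n);T=np.array(m['world_from_camera'])
    d=T[:3,:3]@[(u-m['cx'])/m['fx'],(v-m['cy'])/m['fy'],1]
    return T[:3,3]+d*(z-T[2,3])/d[2]
def w2p(n,p):
    m=cams.camera_model(n);T=np.array(m['world_from_camera'])
    c=T[:3,:3].T@(np.array(p)-T[:3,3]);return np.array([m['cx']+m['fx']*c[0]/c[2],m['cy']+m['fy']*c[1]/c[2]])
def crop(im,u,v,w,h,k): return cv2.resize(im[v:v+h,u:u+w],None,fx=k,fy=k,interpolation=cv2.INTER_CUBIC)
def st():
    s=env.get_state();print({k:np.round(s[k],4).tolist() for k in('clock','position','eef_rot','force','torque','grip_width')});return s
E
python3 - <<'E'
from h import *
a=cv2.imread('pics/top0.png');b=cv2.imread('pics/scene0.png')
A=crop(a,338,150,100,75,4);B=crop(a,125,180,100,110,4);C=crop(b,195,190,100,75,4);D=crop(b,355,265,100,75,4)
o=np.zeros((600,800,3),np.uint8)
o[:300,:400]=A;o[300:,:400]=crop(a,125,210,100,75,4);o[:300,400:]=C;o[300:,400:]=D
g=cv2.convertScaleAbs(o,alpha=1.6,beta=15)
cv2.imwrite('pics/c0.png',g)
E
```

```text
(no output)
```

View pics/c0.png

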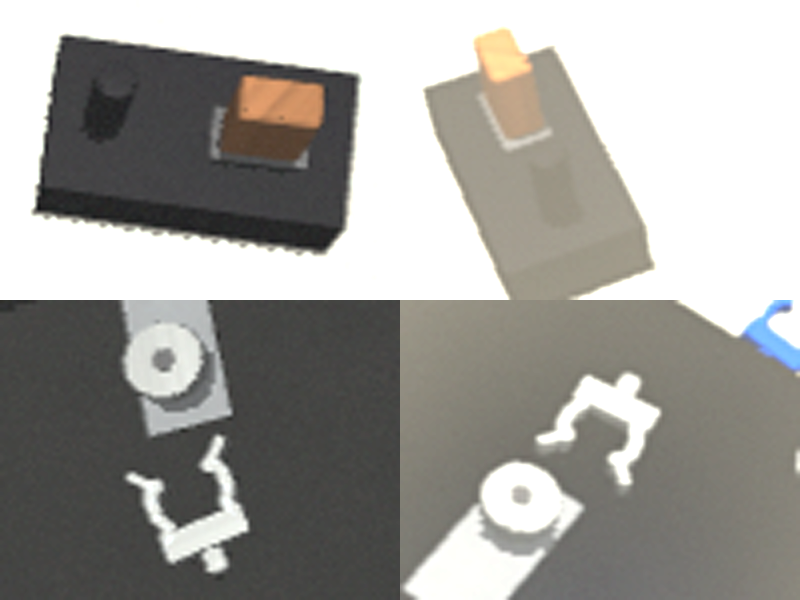

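The crops show the rack corners, the fork's handle top at about (280,100) in the top crop, the spindle head centre at about (163,360), and the clip's back block, tab and arm tips. Next I'll turn these into world positions and check them against the sizes given.

Run:
```python
from h import *
def T(x,y,z,o): return p2w('top',o[0]+x/4-.4,o[1]+y/4-.4,z)
def S(x,y,z,o): return p2w('scene',o[0]+x/4-.4,o[1]+y/4-.4,z)
R=(338,150);F=(125,135);RS=(95,190);FS=(255,190)
def pr(n,*P):
    print(n,[np.round(p[:2]*1000,1).tolist() for p in P])
pr('rackT far-left,far-right,near-right,near-left',*[T(*p,.036,R) for p in[(62,37),(358,74),(327,226),(40,190)]])
pr('handleT',*[T(*p,.084,R) for p in[(243,77),(324,82),(320,122),(235,117),(280,100)]])
pr('rackS',*[S(*p,.036,RS) for p in[(427,90),(553,48),(650,235),(500,262)]])
pr('handleS',*[S(*p,.084,RS) for p in[(474,40),(505,28),(530,65),(497,77)]])
pr('collarT near right, near left',*[T(*p,.04,R) for p in[(306,168),(211,158)]])
pr('plateT',*[p2w('top',*p,.095) for p in[(222,146),(259,291),(114,330)]])
pr('plateS',*[p2w('scene',*p,.095) for p in[(376,237),(488,307),(406,412),(284,327)]])
pr('spindle',T(163,360,.115,(125,210-75)),S(521,495,.115,FS))
F=(125,135)
pr('clipT blockL-back,R-back,R-front,L-front,tab,armL,armR',*[T(*p,.103,F) for p in[(168,564),(248,533),(243,508),(162,541),(215,566),(128,475),(218,440)]])
pr('clipS block.., tab, armends',*[S(*p,.103,FS) for p in[(588,376),(660,408),(652,428),(580,397),(628,380),(540,440),(625,480)]])
```

```text
rackT far-left,far-right,near-right,near-left [[633.4, -89.5], [595.0, -212.2], [530.5, -183.9], [566.6, -67.1]]
handleT [[585.1, -150.0], [577.5, -181.7], [561.1, -176.3], [568.9, -143.3], [573.0, -162.6]]
rackS [[592.3, -210.0], [529.6, -189.8], [570.7, -62.2], [630.6, -97.7]]
handleS [[576.8, -178.4], [561.5, -174.7], [567.6, -147.1], [583.3, -151.5]]
collarT near right, near left [[556.0, -179.6], [567.1, -140.8]]
plateT [[667.2, 123.7], [427.2, 98.0], [406.6, 315.1]]
plateS [[430.7, 101.8], [410.9, 317.1], [629.7, 332.4], [662.8, 123.2]]
spindle [[546.4, 219.9], [545.9, 219.3]]
clipT blockL-back,R-back,R-front,L-front,tab,armL,armR [[471.9, 229.1], [478.4, 198.6], [488.1, 199.5], [480.8, 230.5], [468.2, 212.0], [507.9, 240.7], [515.5, 206.0]]
clipS block.., tab, armends [[479.1, 198.3], [470.3, 227.7], [479.9, 231.3], [489.1, 202.5], [469.1, 210.6], [515.7, 204.6], [505.9, 238.8]]
```

```bash
cat >> h.py <<'E'
from scipy.spatial.transform import Rotation as Ro
def tgt(yaw,pos):
    "print shift (in 25mm units) and turn (0.12rad units) to pointing-down pose with jaw axis at yaw (mod pi); pos=TCP"
    s=env.get_state();q=s['eef_rot'];R=Ro.from_quat([q[1],q[2],q[3],q[0]])
    best=None
    for k in(0,np.pi):
        z=np.array([np.cos(yaw+k),np.sin(yaw+k),0]);y=np.array([0,0,-1.]);x=np.cross(y,z)
        rv=(Ro.from_matrix(np.c_[x,y,z])*R.inv()).as_rotvec()
        if best is None or np.linalg.norm(rv)<np.linalg.norm(best):best=rv
    z=R.as_matrix()[:,2];yv=R.as_matrix()[:,1]
    print('t',round(s['clock'],2),'pos',np.round(s['position'],4),'jawyaw',round(np.arctan2(z[1],z[0]),3),'y',np.round(yv,3),'F',np.round(s['force'],2),'grip',round(s['grip_width'],4),'j',np.round(s['joint_positions'],2))
    print('shift mm',np.round((np.array(pos)-s['position'])*1000,1),'units',np.round((np.array(pos)-s['position'])/.025,2),'turn units',np.round(best/.12,2))
E
python3 -c "
from h import *
tgt(-.28,[.573,-.163,.14])"
```

```text
t 0.1 pos [ 0.1886 -0.6213  0.2316] jawyaw -1.276 y [-0.001  0.002 -1.   ] F [-0.18  0.08  0.34] grip 0.0927 j [ 1.25  0.62 -0.01  1.42  0.01  1.1  -0.04]
shift mm [384.4 458.3 -91.6] units [15.37 18.33 -3.66] turn units [-0.01 -0.01  8.3 ]
```

send_rows(commands=[[100, [0.77, 0.92, 0], [0, 0, 0.415]], [100, [0.77, 0.92, 0], [0, 0, 0.415]], [100, [0.77, 0.92, 0], [0, 0, 0.415]], [100, [0.77, 0.92, 0], [0, 0, 0.415]], [100, [0.77, 0.92, 0], [0, 0, 0.415]], [100, [0.77, 0.92, 0], [0, 0, 0.415]], [100, [0.77, 0.92, 0], [0, 0, 0.415]], [100, [0.77, 0.92, 0], [0, 0, 0.415]], [100, [0.77, 0.92, 0], [0, 0, 0.415]], [100, [0.77, 0.92, 0], [0, 0, 0.415]]])

```text
clock: 1.1
position: [0.3817, -0.3907, 0.2323]
eef_rot: [0.273, -0.274, 0.652, -0.652]
force: [0.3, -0.0, 0.2]
grip_width: 0.0928
```

send_rows(commands=[[100, [0.77, 0.92, -0.3], [0, 0, 0.415]], [100, [0.77, 0.92, -0.3], [0, 0, 0.415]], [100, [0.77, 0.92, -0.3], [0, 0, 0.415]], [100, [0.77, 0.92, -0.3], [0, 0, 0.415]], [100, [0.77, 0.92, -0.4], [0, 0, 0.415]], [100, [0.77, 0.92, -0.4], [0, 0, 0.415]], [100, [0.77, 0.92, -0.4], [0, 0, 0.415]], [100, [0.77, 0.92, -0.4], [0, 0, 0.415]], [100, [0.77, 0.92, -0.4], [0, 0, 0.415]], [100, [0.77, 0.92, -0.4], [0, 0, 0.415]], [100, [0, 0, 0], [0, 0, 0]], [100, [0, 0, 0], [0, 0, 0]]])

```text
clock: 2.3
position: [0.5735, -0.1614, 0.1419]
eef_rot: [0.425, -0.426, 0.565, -0.564]
force: [-1.1, -0.9, 0.1]
grip_width: 0.0933
```

```bash
python3 -c "
from h import *
tgt(-.28,[.573,-.163,.059])"
```

```text
t 2.3 pos [ 0.5735 -0.1614  0.1419] jawyaw -0.279 y [-0.002  0.    -1.   ] F [-1.07 -0.86  0.07] grip 0.0933 j [ 0.42  0.64 -0.29  1.69  0.23  0.85 -0.25]
shift mm [ -0.5  -1.6 -82.9] units [-0.02 -0.07 -3.31] turn units [-0.   -0.02 -0.01]
```

send_rows(commands=[[100, [0, -0.07, -0.6], [0, 0, 0]], [100, [0, 0, -0.6], [0, 0, 0]], [100, [0, 0, -0.6], [0, 0, 0]], [100, [0, 0, -0.6], [0, 0, 0]], [100, [0, 0, -0.5], [0, 0, 0]], [100, [0, 0, -0.4], [0, 0, 0]], [60, [0, 0, 0], [0, 0, 0]], [40, [0, 0, 0], [0, 0, 0]], [25, [0, 0, 0], [0, 0, 0]], [10, [0, 0, 0], [0, 0, 0]], [5, [0, 0, 0], [0, 0, 0]], [5, [0, 0, 0], [0, 0, 0]]])

```text
clock: 3.5
position: [0.574, -0.1637, 0.0604]
eef_rot: [-0.425, 0.425, -0.565, 0.565]
force: [0.7, 0.6, 0.4]
grip_width: 0.05
```

send_rows(commands=[[5, [0, 0, 0], [0, 0, 0]], [5, [0, 0, 0], [0, 0, 0]], [5, [0, 0, 0], [0, 0, 0]]])

```text
clock: 3.8
position: [0.5739, -0.1637, 0.0601]
eef_rot: [0.425, -0.425, 0.565, -0.565]
force: [0.4, -0.4, 0.3]
grip_width: 0.0258
```

send_rows(commands=[[5, [0, 0, 0], [0, 0, 0]], [5, [0, 0, 0], [0, 0, 0]], [5, [0, 0, 0], [0, 0, 0]], [5, [0, 0, 0], [0, 0, 0]], [5, [0, 0, 0.2], [0, 0, 0]], [5, [0, 0, 0.4], [0, 0, 0]], [5, [0, 0, 0.5], [0, 0, 0]], [5, [0, 0, 0.6], [0, 0, 0]], [5, [0, 0, 0.6], [0, 0, 0]], [5, [0, 0, 0.6], [0, 0, 0]], [5, [0, 0, 0.6], [0, 0, 0]], [5, [0, 0, 0.6], [0, 0, 0]]])

```text
clock: 5.0
position: [0.5742, -0.1637, 0.1646]
eef_rot: [-0.426, 0.425, -0.564, 0.565]
force: [0.2, -0.1, -1.8]
grip_width: 0.02
```

Run:
```python
from h import *
st()
# waypoint: 90 mm behind spindle axis along shaker x, y=+2mm
e=np.array([np.cos(.095),np.sin(.095)]);n=np.array([-e[1],e[0]])
p=np.array([.546,.2197])-.086*e+.001*n
print(p)
tgt(.095,[*p,.21])
```

```text
{'clock': 5.0, 'position': [0.5742, -0.1637, 0.1646], 'eef_rot': [-0.4258, 0.425, -0.5644, 0.5653], 'force': [0.201, -0.0619, -1.8438], 'torque': [-0.0562, -0.0725, -0.0439], 'grip_width': 0.02}
[0.46029293 0.21253777]
t 5.0 pos [ 0.5742 -0.1637  0.1646] jawyaw -0.28 y [ 0.002 -0.    -1.   ] F [ 0.2  -0.06 -1.84] grip 0.02 j [ 0.43  0.62 -0.3   1.66  0.22  0.89 -0.24]
shift mm [-113.9  376.2   45.4] units [-4.56 15.05  1.82] turn units [-0.    0.01  3.12]
```

send_rows(commands=[[5, [0, 0.3, 0.6], [0, 0, 0]], [5, [-0.1, 0.7, 0.6], [0, 0, 0.1]], [5, [-0.3, 0.9, 0.6], [0, 0, 0.2]], [5, [-0.3, 0.9, 0], [0, 0, 0.2]], [5, [-0.3, 0.9, 0], [0, 0, 0.2]], [5, [-0.3, 0.9, 0], [0, 0, 0.2]], [5, [-0.3, 0.9, 0], [0, 0, 0.2]], [5, [-0.3, 0.9, 0], [0, 0, 0.2]], [5, [-0.3, 0.9, 0], [0, 0, 0.2]], [5, [-0.3, 0.9, 0], [0, 0, 0.2]], [5, [-0.3, 0.9, 0], [0, 0, 0.2]], [5, [-0.3, 0.9, 0], [0, 0, 0.2]]])

```text
clock: 6.2
position: [0.4949, 0.0886, 0.2078]
eef_rot: [0.494, -0.494, 0.506, -0.506]
force: [0.2, -0.1, -2.2]
grip_width: 0.0197
```

send_rows(commands=[[5, [-0.3, 0.9, 0], [0, 0, 0.2]], [5, [-0.3, 0.9, 0], [0, 0, 0.2]], [5, [-0.3, 0.9, 0], [0, 0, 0.2]], [5, [-0.3, 0.9, 0], [0, 0, 0.2]], [5, [-0.3, 0.9, 0], [0, 0, 0.2]], [5, [-0.2, 0.6, 0], [0, 0, 0.2]], [5, [0, 0.1, -0.6], [0, 0, 0]], [5, [0, 0, -0.6], [0, 0, 0]], [5, [0, 0, 0], [0, 0, 0]], [5, [0, 0, 0], [0, 0, 0]]])

```text
clock: 7.2
position: [0.4536, 0.2165, 0.1778]
eef_rot: [-0.528, 0.528, -0.47, 0.47]
force: [-0.0, 0.1, -0.9]
grip_width: 0.02
```

Run:
```python
from h import *
tgt(.095,[.4603,.2125,.145])
a=cams.get_image('top');b=cams.get_image('scene')
cv2.imwrite('pics/t1.png',a);cv2.imwrite('pics/s1.png',b)
o=np.hstack([crop(a,120,190,100,130,4),crop(b,350,190,100,130,4)])
cv2.imwrite('pics/c1.png',cv2.convertScaleAbs(o,alpha=1.5,beta=10))
```

```text
t 7.2 pos [0.4536 0.2165 0.1778] jawyaw 0.117 y [-0.001 -0.    -1.   ] F [-0.02  0.14 -0.86] grip 0.02 j [-0.18  0.49 -0.45  1.9   0.28  0.81 -0.66]
shift mm [  6.7  -4.  -32.8] units [ 0.27 -0.16 -1.31] turn units [ 0.   -0.   -0.18]
```

View pics/c1.png

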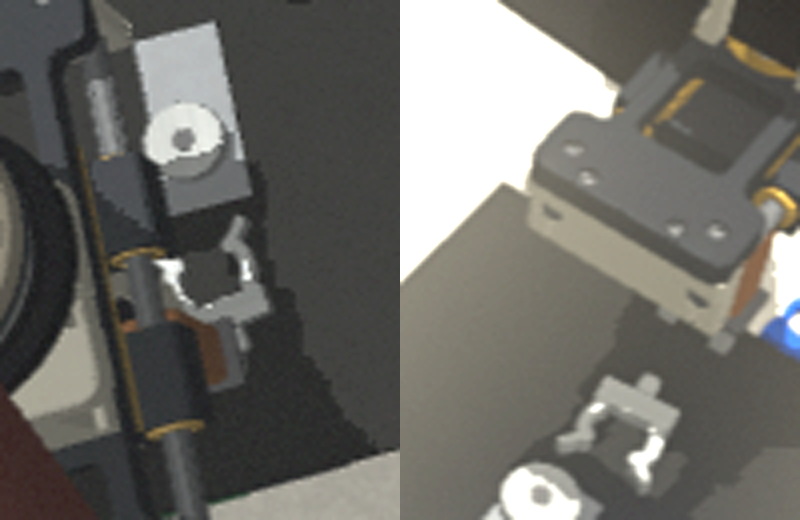

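The fork is gripped squarely. Both tines show in the scene crop at about (665,315) and (722,345), behind the tab at (648,385), and the clip is undisturbed. Next I correct x, y and yaw, then lower it.

send_rows(commands=[[5, [0.24, -0.16, 0], [0, 0, -0.18]], [5, [0, 0, -0.5], [0, 0, 0]], [5, [0, 0, 0], [0, 0, 0]], [5, [0, 0, 0], [0, 0, 0]]])

```text
clock: 7.7
position: [0.4602, 0.2121, 0.1654]
eef_rot: [0.523, -0.523, 0.476, -0.476]
force: [0.6, 0.1, -1.5]
grip_width: 0.0196
```

Run:
```python
from h import *
tgt(.095,[.4595,.2125,.148])
s=env.get_state();p=s['position'];n=np.array([-np.sin(.095),np.cos(.095),0]);e=np.array([np.cos(.095),np.sin(.095),0])
for k in(.015,-.015,.008,-.008): print(k,w2p('scene',p+[0,0,-.05]+k*n+.003*e))
b=cams.get_image('scene')
o=crop(b,390,240,80,70,8)
cv2.imwrite('pics/c2.png',cv2.convertScaleAbs(o,alpha=1.5,beta=10))
```

```text
t 7.7 pos [0.4602 0.2121 0.1654] jawyaw 0.094 y [ 0.  0. -1.] F [ 0.64  0.13 -1.54] grip 0.0196 j [-0.18  0.51 -0.43  1.91  0.29  0.78 -0.68]
shift mm [ -0.7   0.4 -17.4] units [-0.03  0.02 -0.7 ] turn units [-0.    0.    0.01]
0.015 [424.19604209 283.87281662]
-0.015 [408.13498441 273.61883913]
0.008 [420.40118441 281.45003812]
-0.008 [411.83569829 275.98151272]
```

View pics/c2.png

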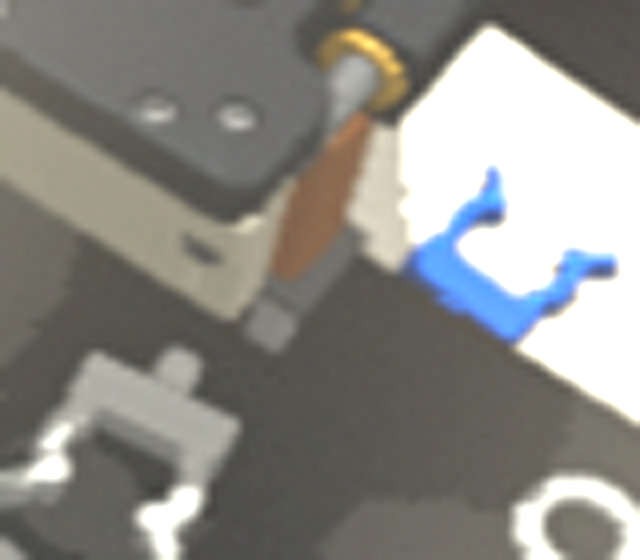

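The left tine's lower corner, at crop (288,352) or about (426,284), is within 2 px of the prediction (424,284), so the fork sits as assumed, a few mm behind the clip. Lowering it now.

send_rows(commands=[[5, [0, 0, -0.35], [0, 0, 0]], [5, [0, 0, -0.34], [0, 0, 0]], [5, [0, 0, 0], [0, 0, 0]], [5, [0, 0, 0], [0, 0, 0]]])

```text
clock: 8.15
position: [0.4596, 0.2123, 0.1475]
eef_rot: [-0.523, 0.523, -0.476, 0.476]
force: [0.8, -0.9, -1.7]
grip_width: 0.0197
```

send_rows(commands=[[5, [0.1, 0.01, 0], [0, 0, 0]], [5, [0.1, 0.01, 0], [0, 0, 0]], [5, [0.1, 0.01, 0], [0, 0, 0]], [5, [0.1, 0.01, 0], [0, 0, 0]], [5, [0.1, 0.01, 0], [0, 0, 0]], [5, [0.1, 0.01, 0], [0, 0, 0]], [5, [0.1, 0, 0], [0, 0, 0]], [5, [0, 0, 0], [0, 0, 0]]])

```text
clock: 8.95
position: [0.4778, 0.2138, 0.1479]
eef_rot: [0.523, -0.523, 0.476, -0.476]
force: [1.5, -0.4, -1.1]
grip_width: 0.0196
```

Run:
```python
from h import *
tgt(.095,[.48,.2125,.148])
b=cams.get_image('scene')
o=crop(b,370,245,80,70,8)
cv2.imwrite('pics/c3.png',cv2.convertScaleAbs(o,alpha=1.6,beta=10))
```

```text
t 8.95 pos [0.4778 0.2138 0.1479] jawyaw 0.094 y [ 0.  0. -1.] F [ 1.52 -0.4  -1.13] grip 0.0196 j [-0.19  0.56 -0.42  1.88  0.31  0.77 -0.68]
shift mm [ 2.2 -1.3  0.1] units [ 0.09 -0.05  0.01] turn units [-0.    0.    0.01]
```

View pics/c3.png

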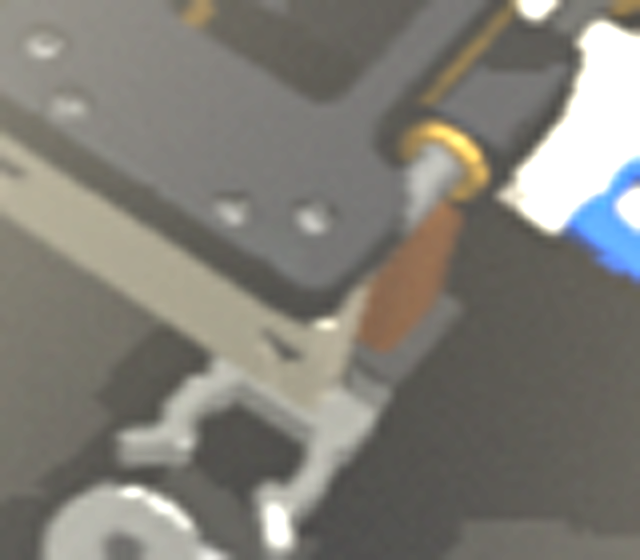

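The tines now touch the block. The arm tips are at about (120,440) and (275,535) in the crop, and the clip has turned with the fork. Checking the alignment numerically.

Run:
```python
from h import *
e=np.array([np.cos(.095),np.sin(.095)]);n=np.array([-e[1],e[0]])
sp=np.array([.546,.2197])
P=[]
for n_,x,y in(('armR',120,443),('armL',277,540),('blkL',380,398),('blkR',220,360)):
    w=p2w('scene',370+x/8-.45,245+y/8-.45,.103)[:2]; P.append(w); d=w-sp; print(n_,np.round(1000*np.array([d@e,d@n]),1))
d=env.get_state()['position'][:2]-sp;print('fork',np.round(1000*np.array([d@e,d@n]),1))
```

```text
armR [-26.  -17.8]
armL [-27.9  17.5]
blkL [-67.7  14.8]
blkR [-54.6 -14. ]
fork [-68.7   0.6]
```

send_rows(commands=[[5, [0.08, 0.008, 0], [0, 0, 0]], [5, [0.08, 0.008, 0], [0, 0, 0]], [5, [0.08, 0.008, 0], [0, 0, 0]], [5, [0.08, 0.008, 0], [0, 0, 0]], [5, [0.08, 0.008, 0], [0, 0, 0]], [5, [0.08, 0.008, 0], [0, 0, 0]], [5, [0.08, 0.008, 0], [0, 0, 0]]])

```text
clock: 9.7
position: [0.4915, 0.2153, 0.1479]
eef_rot: [-0.523, 0.523, -0.476, 0.476]
force: [0.3, -0.4, -0.7]
grip_width: 0.02
```

send_rows(commands=[[5, [0.06, 0.006, 0], [0, 0, 0]], [5, [0.06, 0.006, 0], [0, 0, 0]], [5, [0.06, 0.006, 0], [0, 0, 0]]])

```text
clock: 10.0
position: [0.496, 0.2157, 0.1479]
eef_rot: [-0.523, 0.523, -0.476, 0.476]
force: [0.7, -0.3, -0.5]
grip_width: 0.0199
```

send_rows(commands=[[5, [0.06, 0.006, 0], [0, 0, 0]], [5, [0.06, 0.006, 0], [0, 0, 0]], [5, [0.06, 0.006, 0], [0, 0, 0]]])

```text
clock: 10.3
position: [0.5005, 0.2161, 0.1479]
eef_rot: [-0.523, 0.523, -0.476, 0.476]
force: [-0.3, 0.3, -0.8]
grip_width: 0.0197
```

send_rows(commands=[[5, [0.05, 0.005, 0], [0, 0, 0]], [5, [0.05, 0.005, 0], [0, 0, 0]], [5, [0.05, 0.005, 0], [0, 0, 0]]])

```text
clock: 10.6
position: [0.5042, 0.2165, 0.1479]
eef_rot: [-0.523, 0.523, -0.476, 0.476]
force: [-0.8, -0.2, -1.8]
grip_width: 0.0195
```

send_rows(commands=[[5, [0.05, 0.005, 0], [0, 0, 0]], [5, [0.05, 0.005, 0], [0, 0, 0]], [5, [0.05, 0.005, 0], [0, 0, 0]]])

```text
clock: 10.9
position: [0.5074, 0.2166, 0.1477]
eef_rot: [-0.522, 0.524, -0.476, 0.476]
force: [-1.6, 0.4, -1.4]
grip_width: 0.0199
```

send_rows(commands=[[5, [0.05, 0.005, 0], [0, 0, 0]], [5, [0.05, 0.005, 0], [0, 0, 0]]])

```text
clock: 11.1
position: [0.5094, 0.2168, 0.1476]
eef_rot: [-0.522, 0.524, -0.476, 0.475]
force: [-2.3, -0.9, -0.8]
grip_width: 0.0197
```

send_rows(commands=[[5, [0.05, 0.005, 0], [0, 0, 0]], [5, [0.05, 0.005, 0], [0, 0, 0]], [5, [0.05, 0.005, 0], [0, 0, 0]]])

```text
clock: 11.4
position: [0.513, 0.2171, 0.1475]
eef_rot: [-0.522, 0.524, -0.476, 0.475]
force: [-4.4, -1.0, -0.3]
grip_width: 0.0196
```

send_rows(commands=[[5, [0.05, 0.005, 0], [0, 0, 0]], [5, [0.05, 0.005, 0], [0, 0, 0]]])

```text
clock: 11.6
position: [0.5153, 0.2174, 0.1475]
eef_rot: [-0.522, 0.524, -0.476, 0.475]
force: [-5.7, -0.7, 1.2]
grip_width: 0.02
```

send_rows(commands=[[5, [0.05, 0.005, 0], [0, 0, 0]], [5, [0.05, 0.005, 0], [0, 0, 0]]])

```text
clock: 11.8
position: [0.5171, 0.2176, 0.1474]
eef_rot: [-0.522, 0.525, -0.477, 0.475]
force: [-6.4, -1.7, 1.0]
grip_width: 0.0197
```

send_rows(commands=[[5, [0.05, 0.005, 0], [0, 0, 0]], [5, [0.05, 0.005, 0], [0, 0, 0]]])

```text
clock: 12.0
position: [0.5189, 0.2179, 0.1473]
eef_rot: [-0.521, 0.525, -0.477, 0.475]
force: [-8.4, -1.2, -0.0]
grip_width: 0.0202
```

send_rows(commands=[[5, [0.05, 0.005, 0], [0, 0, 0]], [5, [0.05, 0.005, 0], [0, 0, 0]]])

```text
clock: 12.2
position: [0.5207, 0.2181, 0.1471]
eef_rot: [-0.521, 0.526, -0.477, 0.474]
force: [-8.4, -2.1, 1.3]
grip_width: 0.0194
```

send_rows(commands=[[5, [0.05, 0.005, 0], [0, 0, 0]], [5, [0.05, 0.005, 0], [0, 0, 0]]])

```text
clock: 12.4
position: [0.5224, 0.2184, 0.147]
eef_rot: [-0.52, 0.526, -0.477, 0.474]
force: [-9.0, -1.9, 1.6]
grip_width: 0.0199
```

send_rows(commands=[[5, [0.04, 0.004, 0], [0, 0, 0]], [5, [0.04, 0.004, 0], [0, 0, 0]]])

```text
clock: 12.6
position: [0.5239, 0.2186, 0.1468]
eef_rot: [-0.52, 0.527, -0.477, 0.474]
force: [-8.9, -1.1, 1.9]
grip_width: 0.0195
```

send_rows(commands=[[5, [0.04, 0.004, 0.01], [0, 0, 0]], [5, [0.04, 0.004, 0.01], [0, 0, 0]]])

```text
clock: 12.8
position: [0.5255, 0.2186, 0.1469]
eef_rot: [-0.52, 0.527, -0.478, 0.473]
force: [-9.1, -0.8, -0.7]
grip_width: 0.0198
```

send_rows(commands=[[5, [0.04, 0.004, 0.01], [0, 0, 0]], [5, [0.04, 0.004, 0.01], [0, 0, 0]]])

```text
clock: 13.0
position: [0.5275, 0.2188, 0.1471]
eef_rot: [-0.52, 0.527, -0.478, 0.473]
force: [-9.2, -1.2, -1.3]
grip_width: 0.0199
```

send_rows(commands=[[5, [0.04, 0.004, 0], [0, 0, 0]], [5, [0.04, 0.004, 0], [0, 0, 0]]])

```text
clock: 13.2
position: [0.5338, 0.2197, 0.1483]
eef_rot: [-0.523, 0.524, -0.476, 0.475]
force: [-5.7, -1.0, -2.6]
grip_width: 0.0196
```

send_rows(commands=[[5, [0.04, 0.004, 0], [0, 0, 0]], [5, [0.04, 0.004, 0], [0, 0, 0]]])

```text
clock: 13.4
position: [0.5344, 0.2198, 0.1482]
eef_rot: [-0.522, 0.525, -0.477, 0.475]
force: [-6.5, -1.3, -0.6]
grip_width: 0.02
```

The force rose to about 9 N, then dropped as the fork jumped forward: the clip snapped. I'll back off slowly and check.

send_rows(commands=[[5, [-0.08, -0.008, 0], [0, 0, 0]], [5, [-0.08, -0.008, 0], [0, 0, 0]], [5, [-0.08, -0.008, 0], [0, 0, 0]], [5, [-0.08, -0.008, 0], [0, 0, 0]], [5, [-0.08, -0.008, 0], [0, 0, 0]], [5, [-0.08, -0.008, 0], [0, 0, 0]], [5, [-0.08, -0.008, 0], [0, 0, 0]], [5, [-0.08, -0.008, 0], [0, 0, 0]], [5, [-0.1, -0.01, 0], [0, 0, 0]], [5, [-0.2, -0.02, 0], [0, 0, 0]], [5, [-0.2, -0.02, 0], [0, 0, 0]], [5, [-0.1, -0.01, 0], [0, 0, 0]]])

```text
clock: 14.6
position: [0.505, 0.2167, 0.149]
eef_rot: [-0.523, 0.523, -0.476, 0.476]
force: [0.1, 0.8, -1.5]
grip_width: 0.0198
```

Run:
```python
from h import *
tgt(.095,[.5,.2125,.148])
b=cams.get_image('scene');a=cams.get_image('top')
o=np.hstack([crop(b,350,260,70,70,7)[:,:400],crop(a,130,190,70,70,7)[:,:400]])
cv2.imwrite('pics/c4.png',cv2.convertScaleAbs(o,alpha=1.6,beta=10))
```

```text
t 14.6 pos [0.505  0.2167 0.149 ] jawyaw 0.095 y [-0. -0. -1.] F [ 0.06  0.79 -1.47] grip 0.0198 j [-0.18  0.59 -0.41  1.81  0.31  0.81 -0.65]
shift mm [-5.  -4.2 -1. ] units [-0.2  -0.17 -0.04] turn units [ 0. -0.  0.]
```

View pics/c4.png

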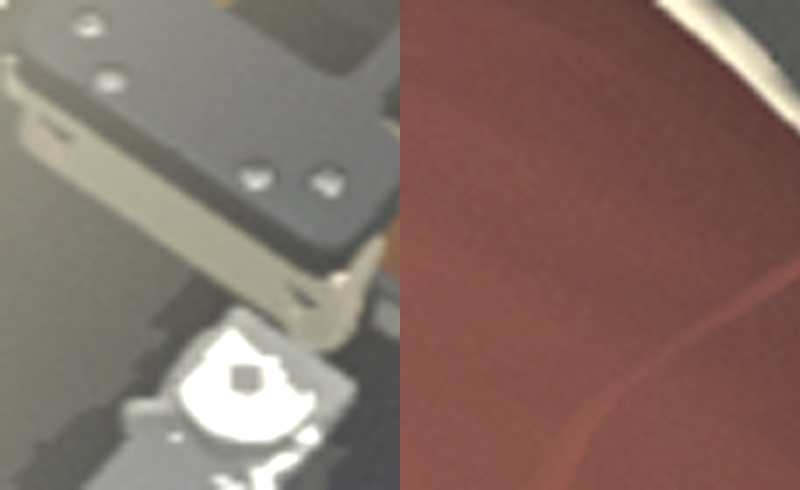

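The scene crop shows the clip wrapped round the spindle head (centre at (247,378)), with its block behind it. I'll lift the fork clear, then check the clip position with nothing in the way.

send_rows(commands=[[5, [-0.2, -0.02, 0.1], [0, 0, 0]], [5, [0, 0, 0.5], [0, 0, 0]], [5, [0, 0, 0.8], [0, 0, 0]], [5, [0, 0, 0.8], [0, 0, 0]], [5, [0, -0.3, 0.3], [0, 0, -0.1]], [5, [0.1, -0.8, 0], [0, 0, -0.2]], [5, [0.2, -0.9, 0], [0, 0, -0.2]], [5, [0.2, -0.9, 0], [0, 0, -0.2]], [5, [0.2, -0.9, 0], [0, 0, -0.2]], [5, [0.2, -0.9, 0], [0, 0, -0.2]], [5, [0.2, -0.9, 0], [0, 0, -0.2]], [5, [0.2, -0.9, 0], [0, 0, -0.2]]])

```text
clock: 15.9
position: [0.533, 0.0519, 0.2115]
eef_rot: [-0.477, 0.478, -0.521, 0.521]
force: [-0.3, 0.3, -0.5]
grip_width: 0.0196
```

Run:
```python
from h import *
tgt(-.3,[.5742,-.1637,.165])
b=cams.get_image('scene');a=cams.get_image('top')
o=np.hstack([crop(b,350,265,65,65,6),crop(a,135,190,65,65,6)])
cv2.imwrite('pics/c5.png',cv2.convertScaleAbs(o,alpha=1.3,beta=10))
```

```text
t 15.9 pos [0.533  0.0519 0.2115] jawyaw -0.088 y [-0. -0. -1.] F [-0.28  0.33 -0.51] grip 0.0196 j [ 0.13  0.49 -0.39  1.78  0.23  0.92 -0.45]
shift mm [  41.2 -215.6  -46.5] units [ 1.65 -8.62 -1.86] turn units [ 0.   -0.   -1.77]
```

View pics/c5.png

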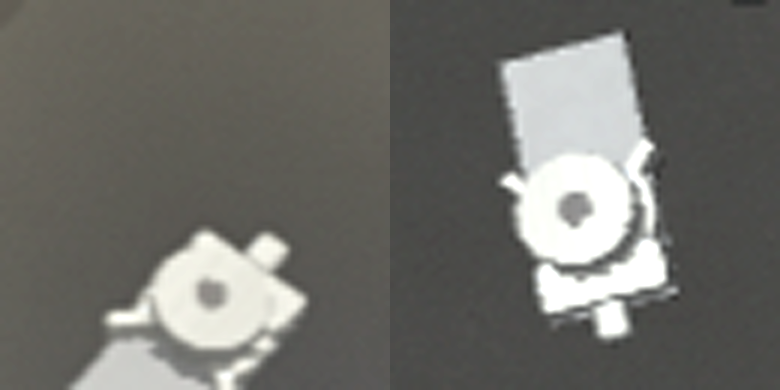

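The top crop shows the clip round the head: spindle at (575,208), tab end at (614,336), block back corners at (546,312) and (667,285), arm tips at (505,180) and (646,147). Computing the centre distance.

Run:
```python
from h import *
e=np.array([np.cos(.095),np.sin(.095)]);n=np.array([-e[1],e[0]])
def T(x,y,z): return p2w('top',135+(x-390)/6-.42,190+y/6-.42,z)[:2]
def S(x,y,z): return p2w('scene',350+x/6-.42,265+y/6-.42,z)[:2]
for nm,f,c,P in(('T',T,(575,208),[(546,312),(667,285),(614,336),(505,180),(646,147)]),('S',S,(211,293),[(307,299),(205,230),(279,242),(108,320),(228,383)])):
    sp=f(*c,.115); print(nm,sp.round(4))
    for p in P:
        d=f(*p,.103)-sp; print(np.round(1000*np.array([d@e,d@n]),1),end=' ')
    print()
```

```text
T [0.5469 0.2198]
[-20.6  15.4] [-21.7 -15.4] [-31.2   0.1] [16.  19.1] [ 15.1 -17.3] 
S [0.546  0.2193]
[-21.1  16.3] [-20.8 -15.2] [-30.3   1.4] [ 16.6 -18.3] [11.5 15. ]
```

send_rows(commands=[[5, [0.2, -0.9, 0], [0, 0, -0.2]], [5, [0.2, -0.9, 0], [0, 0, -0.2]], [5, [0.2, -0.9, 0], [0, 0, -0.2]], [5, [0.2, -0.9, 0], [0, 0, -0.2]], [5, [0.2, -0.9, 0], [0, 0, -0.2]], [5, [0.2, -0.9, 0], [0, 0, -0.2]], [5, [0.2, -0.9, 0], [0, 0, -0.2]], [5, [0.1, -0.9, 0], [0, 0, -0.2]], [5, [0.1, -0.9, -0.5], [0, 0, -0.15]], [5, [0, -0.2, -0.7], [0, 0, 0]], [5, [0, 0, -0.6], [0, 0, 0]], [5, [0, 0, 0], [0, 0, 0]]])

```text
clock: 17.2
position: [0.571, -0.1542, 0.1633]
eef_rot: [0.419, -0.422, 0.57, -0.566]
force: [0.3, 0.4, -1.8]
grip_width: 0.0201
```

Run:
```python
from h import *
tgt(-.295,[.5741,-.1637,.105])
```

```text
t 17.2 pos [ 0.571  -0.1542  0.1633] jawyaw -0.296 y [-0.006  0.002 -1.   ] F [ 0.29  0.36 -1.79] grip 0.0201 j [ 0.41  0.62 -0.3   1.67  0.22  0.89 -0.27]
shift mm [  3.1  -9.5 -58.3] units [ 0.13 -0.38 -2.33] turn units [-0.01 -0.05  0.01]
```

The clip is home: its tab end, block and arm tips lie within about 1 mm of nominal round the spindle. Now aligning the fork over the slot.

send_rows(commands=[[5, [0.12, -0.38, 0], [0, 0, 0]], [5, [0, 0, -0.6], [0, 0, 0]], [5, [0, 0, -0.6], [0, 0, 0]], [5, [0, 0, -0.6], [0, 0, 0]], [5, [0, 0, -0.4], [0, 0, 0]], [5, [0, 0, 0], [0, 0, 0]], [5, [0, 0, 0], [0, 0, 0]], [5, [0, 0, 0], [0, 0, 0]]])

```text
clock: 18.0
position: [0.577, -0.1635, 0.1124]
eef_rot: [-0.421, 0.42, -0.568, 0.569]
force: [0.5, 0.7, -1.4]
grip_width: 0.0196
```

Run:
```python
from h import *
tgt(-.295,[.5741,-.1637,.06])
```

```text
t 18.0 pos [ 0.577  -0.1635  0.1124] jawyaw -0.296 y [ 0.002 -0.    -1.   ] F [ 0.47  0.67 -1.35] grip 0.0196 j [ 0.41  0.69 -0.28  1.7   0.25  0.78 -0.28]
shift mm [ -2.9  -0.2 -52.4] units [-0.11 -0.01 -2.1 ] turn units [0.   0.02 0.  ]
```

send_rows(commands=[[5, [-0.11, 0, 0], [0, 0, 0]], [5, [0, 0, -0.3], [0, 0, 0]], [5, [0, 0, -0.3], [0, 0, 0]], [5, [0, 0, -0.2], [0, 0, 0]], [5, [0, 0, -0.2], [0, 0, 0]], [5, [0, 0, -0.2], [0, 0, 0]], [5, [0, 0, -0.1], [0, 0, 0]], [5, [0, 0, 0], [0, 0, 0]]])

```text
clock: 18.8
position: [0.5731, -0.1633, 0.0784]
eef_rot: [0.421, -0.421, 0.568, -0.568]
force: [-0.1, -0.2, -1.3]
grip_width: 0.0199
```

Run:
```python
from h import *
tgt(-.295,[.5741,-.1637,.06])
```

```text
t 18.8 pos [ 0.5731 -0.1633  0.0784] jawyaw -0.295 y [-0.001  0.    -1.   ] F [-0.13 -0.23 -1.31] grip 0.0199 j [ 0.4   0.73 -0.26  1.74  0.27  0.71 -0.3 ]
shift mm [  1.   -0.4 -18.4] units [ 0.04 -0.02 -0.73] turn units [-0.   -0.01  0.  ]
```

The tip is already about 8 mm inside the slot without contact. Lowering it the rest of the way.

send_rows(commands=[[5, [0.02, 0, -0.2], [0, 0, 0]], [5, [0.02, 0, -0.2], [0, 0, 0]], [5, [0, 0, -0.2], [0, 0, 0]], [5, [0, 0, -0.08], [0, 0, 0]], [5, [0, 0, 0], [0, 0, 0]], [5, [0, 0, 0], [0, 0, 0]]])

```text
clock: 19.4
position: [0.5744, -0.1633, 0.0619]
eef_rot: [0.421, -0.421, 0.568, -0.568]
force: [0.6, 0.7, -1.3]
grip_width: 0.0195
```

send_rows(commands=[[5, [0, 0, -0.06], [0, 0, 0]], [5, [0, 0, -0.04], [0, 0, 0]], [5, [0, 0, 0], [0, 0, 0]], [5, [0, 0, 0], [0, 0, 0]]])

```text
clock: 19.8
position: [0.5746, -0.1634, 0.0601]
eef_rot: [-0.421, 0.421, -0.568, 0.568]
force: [-1.2, 0.5, 5.2]
grip_width: 0.0197
```

Force z rose from −1.3 to +5.2 N, so the collar is resting on the rim. Releasing.

send_rows(commands=[[20, [0, 0, 0.02], [0, 0, 0]], [30, [0, 0, 0], [0, 0, 0]], [45, [0, 0, 0], [0, 0, 0]], [60, [0, 0, 0], [0, 0, 0]], [70, [0, 0, 0], [0, 0, 0]], [80, [0, 0, 0], [0, 0, 0]], [80, [0, 0, 0], [0, 0, 0]], [80, [0, 0, 0], [0, 0, 0]]])

```text
clock: 20.6
position: [0.5744, -0.1634, 0.0599]
eef_rot: [0.421, -0.421, 0.568, -0.568]
force: [-0.9, 1.4, 0.5]
grip_width: 0.0708
```

send_rows(commands=[[80, [0, 0, 0.3], [0, 0, 0]], [80, [0, 0, 0.5], [0, 0, 0]], [80, [0, 0, 0.6], [0, 0, 0]], [80, [0, 0, 0.8], [0, 0, 0]], [80, [0, 0, 0.8], [0, 0, 0]], [80, [-0.6, -0.8, 0.8], [0, 0, 0]], [80, [-0.8, -0.9, 0.3], [0, 0, 0]], [80, [-0.8, -0.9, 0], [0, 0, 0]], [80, [-0.8, -0.9, 0], [0, 0, 0]], [80, [-0.6, -0.9, 0], [0, 0, 0]], [80, [0, 0, 0], [0, 0, 0]], [80, [0, 0, 0], [0, 0, 0]]])

```text
clock: 21.8
position: [0.4847, -0.2736, 0.1634]
eef_rot: [-0.421, 0.42, -0.568, 0.569]
force: [-0.5, 0.9, 0.8]
grip_width: 0.0745
```

Run:
```python
from h import *
st()
b=cams.get_image('scene');a=cams.get_image('top')
o=np.vstack([np.hstack([crop(a,338,150,100,75,4),crop(b,195,190,100,75,4)]),np.hstack([crop(a,75,135,200,150,2),crop(b,280,230,200,150,2)])])
cv2.imwrite('pics/c6.png',cv2.convertScaleAbs(o,alpha=1.5,beta=10))
```

```text
{'clock': 21.8, 'position': [0.4847, -0.2736, 0.1634], 'eef_rot': [-0.421, 0.4201, -0.568, 0.5689], 'force': [-0.5139, 0.8874, 0.8465], 'torque': [-0.0221, -0.0419, -0.0154], 'grip_width': 0.0745}
```

View pics/c6.png

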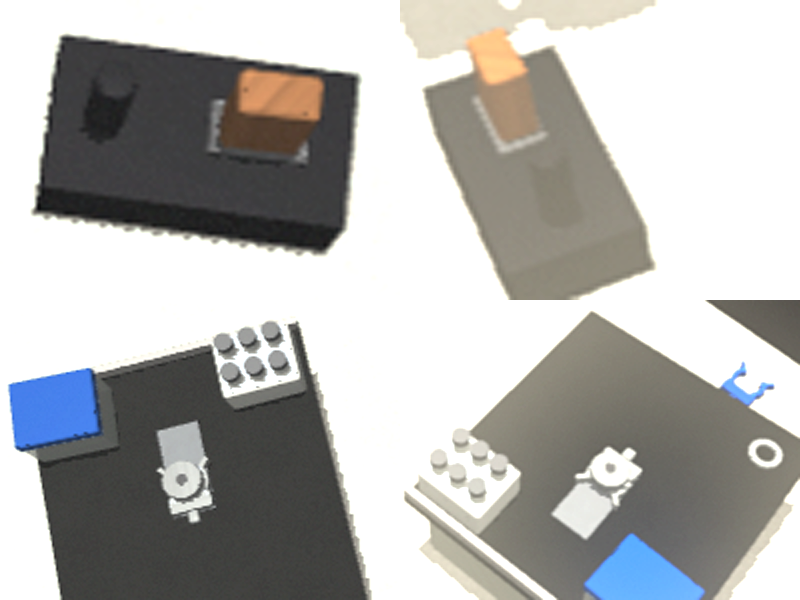

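The fork stands upright in its slot, with its handle top at (281,94) in the first crop, within about 3 mm of where it started. The clip is on the spindle, and the driver, tip box and tube rack look unmoved. The washer shows only in the scene crop, where it looks undisturbed. The gripper is clear of everything, so I'm handing in.

```bash
python3 -c "
from plant import env
print(env.finish_job())"
```

```text
the job is handed in; nothing more can be done
None
```

I pushed the clip home on the spindle with the fork, stood the fork back upright in its slot, let go and handed the job in at about 22 s; no verdict was reported.

- **Push:** The wrist force I read rose to about 9 N, then dropped to about 6 N as the clip snapped and the fork jumped about 6 mm. That is less than the drop to half you described. I only had readings every 0.2 s or so during the push, so I did not see the peak directly.
- **Clip:** After backing off, most of the clip's features measured in both views lay within about 1–1.5 mm of the home position. One arm tip in the scene view was about 4–5 mm off, but it was partly hidden by the spindle head. I had no direct reading of the clip's height.
- **Fork:** The collar touched the rim at the same height as at the start. The last pictures show the fork upright, about 3 mm from where it first stood, which is within the slot's play.
- **Other things:** In the pictures the driver, tip box, tube rack and blue look-alike had not visibly moved. The washer was checked in one view only and looked in place. The gripper was well clear of everything.

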